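Rock a jammed centrifuge tube loose and stand it on the balance

ROBOT

A 6-joint arm with a two-finger parallel gripper is mounted at the origin on the work surface. World frame = base frame: x ahead of the robot, y to its left, z up, the work surface at z = 0. Lengths are in m, angles in degrees, forces in N, time in s.
With the tool pointing down it reaches from about 0.4 to 0.825 m from the base axis. Payload 7 kg.
Tool frame: the origin (TCP) lies midway between the tips of the shut fingers; the grasp point (between the pads) lies 19 mm behind it; z points along the fingers, y is the direction in which the jaws open and shut (so a half turn about z gives the same grasp; the last joint's range is limited). The gripper opens to 88 mm and grips with 3 to 60 N. Pads are 19 mm wide; open, the fingers measure 130 mm over their backs; the gripper's body (78 mm by 193 mm) begins 47 mm behind the grasp point.
Start: joints at [16.507, 20.546, 0.682, 0, -70.136, -16.507], TCP at [0.675, -0, 0.227] pointing down, gripper open.
Joint ranges: [-176.03, 176.03], [-82.01, 121.73], [-58.28, 71.71], [-173.87, 95.51], [-174.79, -0.11], [-173.66, 173.66]. Speed limits (degrees/s): [136.94, 136.94, 172.46, 180, 180, 180].

INTERFACE

Orientations are given as a 3x3 rotation matrix whose columns are the frame's x, y, z axes.
In Python, from rig import robot gives the robot as it stands. Calls block until the motion is done:
- robot.goto(position, orientation): joint-space move of the TCP to a pose.
- robot.servo_line(position, ori=None, speed=0.15): straight line of the TCP; ori=None keeps the orientation; speed is the mean speed in m/s.
- robot.movej(angles): joint-space move.
- robot.move_gripper(opening): opening from 0.0 (shut) to 1.0 (fully open); the grip force is fixed at half the most; returns when the fingers have stopped.
- robot.dwell(seconds).
- robot.ik(position, orientation): joint angles nearest the present ones, or None.
- robot.grab_frame(name): name is "scene" or "side" or "wrist"; returns (picture, depth): 400x640x3 uint8, red, green, blue; 400x640 float32, m along the optical axis (not along the pixel's ray), 0 where there is no reading.
- robot.camera_info(name): a dict with "vfov" (degrees; the focal length in pixels is half the picture's height over the tangent of half this angle, whatever the lens; pixels are square), "cx", "cy" (the principal point, pixels), "view" (4x4, takes a point from world to camera coordinates); the wrist camera has in their place "T_tool_cam" (4x4, takes a point from camera to tool coordinates, whose origin is the TCP and whose axes are the flange's). Camera axes: x right, y down, z forward; pixel columns grow to the right and rows downward; lengths in m; the calibration is good to about 2 mm. The wrist camera is an equidistant fisheye: a pixel r from the principal point sees the ray r / f radians off the axis. A picture is of the moment at which its call begins: read the wrist's pose just before it. camera_info takes no time and is no camera call.
A pose or a line that the arm cannot do raises robot.Unreachable and nothing moves.
- robot.job_done(): hands the job in, once; it reports no verdict.
Readings, each from a call of its own:
- robot.read_t(): time.
- robot.read_qpos(): joint angles.
- robot.read_qvel(): joint speeds.
- robot.read_effort(): joint torques, N m.
- robot.read_position(): TCP position.
- robot.read_tcp_rot(): TCP orientation.
- robot.read_force(): force on the tool from outside, world axes, zero at the start.
- robot.read_ft_torque(): the same for the moment, N m.
- robot.read_grip_width(): opening from 0.0 (shut) to 1.0 (fully open).
Only numpy, scipy, OpenCV 4.12 (cv2) and the standard library are available. Lean on these libraries where they do the work, as an engineer would, in place of code of your own. Each camera call takes 0.05 s, during which the arm holds its last target. There are 200 camera calls.

TASK

The tall sample tube is jammed in the steel insert of the centrifuge bucket. Rock it gently from side to side, towards one lip and then the other, until it comes free, draw it out without lifting the insert out of its bucket, and stand the tube upright in the middle of the balance pan. Leave the other things on the bench where they are.

Things in the scene. Friction and masses are not known exactly. Their poses are not given: they have to be found in the camera images.
- tube_mid (a point): Centre (half-way up) of the jammed tall tube; its z axis points up the tube. White plastic, grey cap, 135 mm tall, about 120 g (varies). From the foot up: flat foot of 33 mm diameter bevelled out to 36 mm within 1.5 mm, skirt of 36 mm diameter up to 35 mm (its upper edge bevelled 2 mm), body of 28 mm diameter from 35 to 109 mm, cap of 33 mm diameter from 109 to 135 mm, the place to grip.
- tube_foot (a point): Centre of the tube's flat foot, 67.5 mm below its middle; same axes.
- well (a point): Centre of the floor of the well in which the tube stands, 18 mm above the bench; z up, x along the longer side of the steel insert (110 x 84 mm, 1.8 kg). From the floor: foot recess 38.5 mm square, 11 mm deep; above it the well is 50 mm along x, 42 mm along y, up to the insert's flat top at 53 mm. The tube leans freely only along x.
- lips (a point): Point on the well's axis, 43.5 mm above its floor, half-way up the two dark rubber lips (8 mm thick, 30 mm wide) that reach in from the +x and -x sides, close to the tube's body and 4.5 mm above its skirt. A lip's face starts 14.6 to 16.6 mm from the axis (each side differs, unseen), so it overhangs the skirt: a straight pull only lifts the insert.
- well_top (a point): Point on the well's axis level with the insert's top, 53 mm above the floor. How the lips yield: the leaning tube pushes a lip back along x (20 N at the lip, 5 to 8 N at the cap); it stays there, and stops hard 20.6 mm from the axis. Both must clear the skirt. As the foot shifts 2 to 3 mm, leaning 0.16 to 0.2 rad about it each way is needed; 0.25 hits the stop. A wedged tube cracks above 70 N.
- insert (a joint): How far the insert is lifted in its bucket, m; 0 = resting. Only its weight (18 N) holds it down; it cannot shift sideways. The bucket is an aluminium tray 126 x 100 mm, 50 mm high, fixed.
- pan (a point): Centre of the top of the balance's round steel pan (120 mm across), 71 mm above the bench; x points away from the display. The white balance (200 by 170 mm) is fixed.
- short_tube: Bystander: a loose short tube, 88 mm tall, skirt 36 mm; origin under its foot. Stands between the bucket and the balance.
- weight: Bystander: a loose steel weight with a knob, 42 mm across, 65 mm tall; origin under it. Stands between the bucket and the balance, farther from the robot. All other things on the bench are fixed, under 180 mm tall and at its back and sides.
Mind the look-alikes: they are no part of the job. What is shaped like the part that bears well but blue or purple is not meant. What is shaped like the part that bears tube_mid but blue is not meant.

How it is judged:
By the outcome, as a careful person would: the job done as asked, in the order asked, and still so for the second after the job is handed in, with the robot touching nothing.
It also fails if it takes over 48 s, if anything falls off the work surface, if the arm or the gripper's body presses on something with over 40 N, if the wrist force passes 120 N, or if a joint passes its speed limit or range.

## Working session

There is one attempt and no reset: what is moved stays moved. The work goes in short steps, each a Python script; the robot and the scene stay as the last script left them, time stands still between calls to the robot, and variables do not carry over. Pictures are saved under pics/ and viewed, about 8 in all and at most 12, crops included, and the job is handed in when it is done.

```bash
ls; mkdir -p pics; python3 - <<'E'
from rig import robot
import cv2,numpy as np
for n in ("scene","side"):
    im,d=robot.grab_frame(n); np.savez(f"pics/{n}0.npz",im=im,d=d)
    cv2.imwrite(f"pics/{n}0.png",im[:,:,::-1])
    print(n,robot.camera_info(n))
print(robot.camera_info("wrist"),robot.read_t(),robot.read_force())
E
```

```text
pics
scene {'vfov': 44.83209810006667, 'cx': 316.76209317088046, 'cy': 204.85776832824985, 'view': array([[ 0.71021189,  0.7038276 ,  0.01502609, -0.3384105 ],
       [ 0.57687428, -0.56960796, -0.58545951, -0.25062178],
       [-0.40350359,  0.42446847, -0.81056238,  1.17442906],
       [ 0.        ,  0.        ,  0.        ,  1.        ]])}
side {'vfov': 53.28514544576561, 'cx': 322.41815772638876, 'cy': 201.17579272184526, 'view': array([[ 0.96267275, -0.27045375,  0.01076825, -0.50780279],
       [-0.17158798, -0.6405642 , -0.74848852,  0.11653989],
       [ 0.20932928,  0.7187018 , -0.66306031,  0.75015731],
       [ 0.        ,  0.        ,  0.        ,  1.        ]])}
{'vfov': 65.70646984690485, 'cx': 321.1908572144944, 'cy': 198.17123860952523, 'T_tool_cam': array([[ 9.62733055e-04, -9.60298113e-01, -2.78974205e-01,
         7.38067303e-02],
       [ 9.99998353e-01,  4.95379160e-04,  1.74575208e-03,
        -3.20401872e-04],
       [-1.53824442e-03, -2.78975426e-01,  9.60297009e-01,
        -1.57505961e-01],
       [ 0.00000000e+00,  0.00000000e+00,  0.00000000e+00,
         1.00000000e+00]])} 0.1 [ 0.15553841 -0.70116838 -0.03278305]
```

View pics/scene0.png

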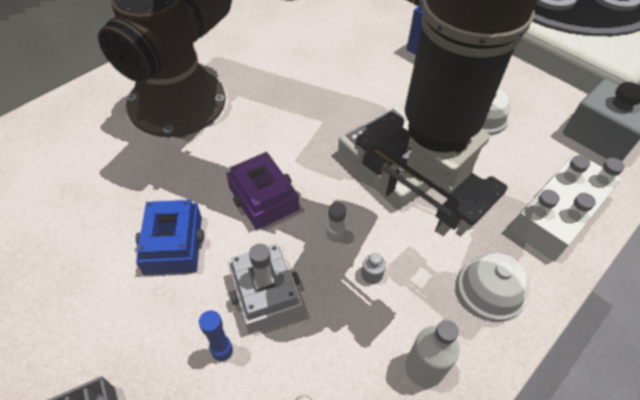

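View pics/side0.png

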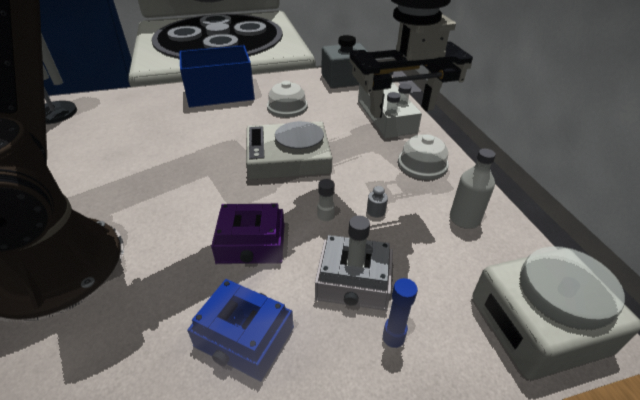

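Candidates for the jammed tube:
- White tube in the steel insert, scene (260,255), side (358,230). This is my choice.
- Blue tube, scene (215,335). Wrong colour.
- Short tube, scene (337,215). A bystander.

The other inserts, purple at scene (263,188) and blue at (168,235), are excluded. There are two balances, at side (298,140) and (570,285), so I'll measure both.

```bash
cat > h.py <<'E'
import numpy as np,cv2
from rig import robot
def cloud(n,d):
    c=robot.camera_info(n); f=200/np.tan(np.radians(c['vfov']/2))
    v,u=np.mgrid[:400,:640]
    P=np.stack([(u-c['cx'])/f*d,(v-c['cy'])/f*d,d],-1)
    V=c['view']; return (P-V[:3,3])@V[:3,:3]
def proj(n,p):
    c=robot.camera_info(n); f=200/np.tan(np.radians(c['vfov']/2)); q=c['view'][:3,:3]@p+c['view'][:3,3]
    return q[:2]/q[2]*f+[c['cx'],c['cy']]
E
python3 - <<'E'
from h import *
T=[]
for n in ("scene","side"):
    z=np.load(f"pics/{n}0.npz");im,d=z['im'],z['d'];W=cloud(n,d);ok=d>0
    seeds={"scene":dict(tube=(260,248),short=(337,208),weight=(373,262)),"side":dict(tube=(358,223),short=(326,187),weight=(377,190),panA=(298,137),panB=(570,285),blue=(404,290))}[n]
    print(n,{k:W[v,u].round(3) for k,(u,v) in seeds.items()})
    p0=W[seeds['tube'][1],seeds['tube'][0]]
    near=ok&(np.hypot(W[...,0]-p0[0],W[...,1]-p0[1])<.1)
    q=W[near&(W[...,2]>.19)]; print('cap z',np.percentile(q[:,2],[5,50,95]),'xy range',q.min(0),q.max(0))
    top=near&(abs(W[...,2]-.071)<.006); 
    r=W[top][:,:2]; T.append(r); print('top',len(r),cv2.minAreaRect((r*1000).astype(np.float32)))
    if n=='side':
        for k in('panA','panB'):
            p=W[seeds[k][1],seeds[k][0]]; m=ok&(np.hypot(W[...,0]-p[0],W[...,1]-p[1])<.09)&(abs(W[...,2]-p[2])<.005)
            q=W[m]; print(k,np.median(q[:,2]),cv2.minEnclosingCircle((q[:,:2]*1000).astype(np.float32)))
    c=cv2.resize(im[200:350,190:340] if n=='scene' else im[90:330,220:460],None,fx=3 if n=='scene' else 2,fy=3 if n=='scene' else 2)
    cv2.imwrite(f"pics/crop_{n}.png",c[:,:,::-1])
r=np.vstack(T);print(cv2.minAreaRect((r*1000).astype(np.float32)))
a=cv2.imread("pics/crop_scene.png");b=cv2.imread("pics/crop_side.png")
cv2.imwrite("pics/crops.png",np.hstack([cv2.resize(a,(390,390)),cv2.resize(b,(390,390))]))
E
```

```text
scene {'tube': array([ 0.528, -0.182,  0.154]), 'short': array([ 0.53 , -0.003,  0.088]), 'weight': array([ 0.643, -0.029,  0.063])}Traceback (most recent call last):
  File "<stdin>", line 9, in <module>
    return _quantile_unchecked(
        a, q, axis, out, overwrite_input, method, keepdims, weights)
    return _ureduce(a,
                    func=_quantile_ureduce_func,
    ...<5 lines>...
                    overwrite_input=overwrite_input,
                    method=method)
    r = func(a, **kwargs)
    result = _quantile(arr,
                       quantiles=q,
    ...<2 lines>...
                       out=out,
                       weights=wgt)
    slices_having_nans = np.isnan(arr[-1, ...])
                                  ~~~^^^^^^^^^
IndexError: index -1 is out of bounds for axis 0 with size 0
```

```bash
python3 - <<'E'
from h import *
T=[]
for n in ("scene","side"):
    z=np.load(f"pics/{n}0.npz");im,d=z['im'],z['d'];W=cloud(n,d);ok=d>0
    seeds={"scene":dict(tube=(260,248),short=(337,208),weight=(373,262)),"side":dict(tube=(358,223),short=(326,187),weight=(377,190),panA=(298,137),panB=(570,285),blue=(404,290))}[n]
    print(n,{k:W[v,u].round(3) for k,(u,v) in seeds.items()})
    p0=np.array([.528,-.182])
    near=ok&(np.hypot(W[...,0]-p0[0],W[...,1]-p0[1])<.085)
    q=W[near&(W[...,2]>.149)]; print('cap',len(q),q.min(0),q.max(0),cv2.minEnclosingCircle((q[:,:2]*1000).astype(np.float32)))
    top=near&(abs(W[...,2]-.071)<.006); 
    r=W[top][:,:2]; T.append(r); print('top',len(r),np.median(W[top][:,2]),cv2.minAreaRect((r*1000).astype(np.float32)))
    if n=='side':
        for k in('panA','panB'):
            p=W[seeds[k][1],seeds[k][0]]; m=ok&(np.hypot(W[...,0]-p[0],W[...,1]-p[1])<.09)&(abs(W[...,2]-p[2])<.005)
            q=W[m]; print(k,np.median(q[:,2]),cv2.minEnclosingCircle((q[:,:2]*1000).astype(np.float32)))
        u=W[125:180,245:335].reshape(-1,3);u=u[(u[:,2]>.045)&(u[:,2]<.062)];print('balA body',np.median(u[:,2]),cv2.minAreaRect((u[:,:2]*1000).astype(np.float32)),'disp',W[140,256])
    c=im[200:350,190:340] if n=='scene' else im[90:330,220:460]
    cv2.imwrite(f"pics/crop_{n}.png",cv2.resize(c,(390,390),interpolation=cv2.INTER_CUBIC)[:,:,::-1])
r=np.vstack(T);print(cv2.minAreaRect((r*1000).astype(np.float32)))
cv2.imwrite("pics/crops.png",np.hstack([cv2.imread("pics/crop_scene.png"),cv2.imread("pics/crop_side.png")]))
E
```

```text
scene {'tube': array([ 0.528, -0.182,  0.154]), 'short': array([ 0.53 , -0.003,  0.088]), 'weight': array([ 0.643, -0.029,  0.063])}
cap 323 [ 0.51489762 -0.20347031  0.14901058] [ 0.54783216 -0.17105849  0.1568911 ] ((531.4867553710938, -187.64404296875), 16.613996505737305)
top 2108 0.07176906588196233 ((531.2090454101562, -187.17987060546875), (84.16917419433594, 112.03875732421875), 64.85448455810547)
side {'tube': array([ 0.53 , -0.191,  0.152]), 'short': array([ 0.529, -0.017,  0.087]), 'weight': array([ 0.637, -0.026,  0.063]), 'panA': array([0.523, 0.203, 0.068]), 'panB': array([ 0.798, -0.361,  0.119]), 'blue': array([ 0.555, -0.315,  0.134])}
cap 258 [ 0.51656336 -0.20656612  0.14916956] [ 0.54842471 -0.17448718  0.15452493] ((531.9006958007812, -190.62583923339844), 16.672941207885742)
top 2024 0.07008634025942262 ((532.5834350585938, -189.5783233642578), (87.058837890625, 110.11144256591797), 64.75984191894531)
panA 0.06952240803791963 ((527.701171875, 215.86224365234375), 60.667022705078125)
panB 0.11933124743857909 ((810.89453125, -354.8617248535156), 68.05715942382812)
balA body 0.0526818172625987 ((497.83148193359375, 217.48072814941406), (172.79953002929688, 200.10678100585938), 81.41019439697266) disp [0.42486024 0.23473182 0.05637416]
((531.1348876953125, -188.79563903808594), (87.23943328857422, 113.39936065673828), 64.75984191894531)
```

View pics/crops.png

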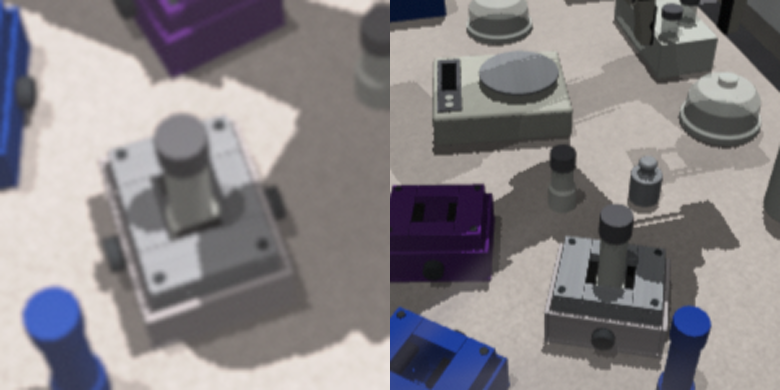

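The crops show the grey-capped white tube standing in the steel insert, at (180,150) in the left half and (615,225) in the right. The openings lie to its ±x sides, along the long side. Balance A has a 120 mm pan at z 0.07, which fits the description; B's pan is 136 mm across and 119 mm high, so it is a look-alike. Next I move above the tube and take one close look.

```bash
cat >> h.py <<'E'
A=np.radians(-25.2); XW=np.array([np.cos(A),np.sin(A),0]); YW=np.array([-np.sin(A),np.cos(A),0]); Z=np.array([0,0,1.])
C=np.array([.5318,-.1888,.018]); PAN=np.array([.5277,.2159,.071])
def base(s): return np.stack([s*XW,-s*YW,-Z],1)
def wcam():
    p,R=np.array(robot.read_position()),np.array(robot.read_tcp_rot()); im,d=robot.grab_frame("wrist")
    c=robot.camera_info("wrist"); f=200/np.tan(np.radians(c['vfov']/2)); T=c['T_tool_cam']
    v,u=np.mgrid[:400,:640]; x,y=u-c['cx'],v-c['cy']; r=np.hypot(x,y)+1e-9; t=r/f
    ray=np.stack([x/r*np.tan(t),y/r*np.tan(t),np.ones_like(t)],-1)
    P=(ray*d[...,None])@T[:3,:3].T+T[:3,3]
    return im,d,P@R.T+p
E
python3 - <<'E'
from h import *
print(np.array(robot.read_tcp_rot()).round(2).tolist())
for s in(1,-1): 
    print(s,robot.ik(C+[0,0,.22],base(s)),robot.ik(PAN+[0,0,.2],base(s)))
s=min((1,-1),key=lambda s:abs(robot.ik(C+[0,0,.22],base(s))[5]+16.5))
print(s); robot.goto(C+[0,0,.22],base(s))
im,d,W=wcam(); cv2.imwrite("pics/w1.png",im[:,:,::-1]); np.savez("pics/w1.npz",im=im,d=d,W=W)
ok=(d>0)&(np.hypot(W[...,0]-C[0],W[...,1]-C[1])<.09)
for lo,hi in((.147,.16),(.066,.076)):
    q=W[ok&(W[...,2]>lo)&(W[...,2]<hi)]
    print(len(q),np.median(q[:,2]) if len(q) else 0)
    if len(q):
        q=(q[:,:2]*1000).astype(np.float32); print(cv2.minEnclosingCircle(q),cv2.minAreaRect(q))
print(robot.read_t(),robot.read_force())
E
```

```text
[[-0.0, -1.0, -0.0], [-1.0, 0.0, -0.0], [0.0, 0.0, -1.0]]
1 [  0.32354405   9.73343725 -12.53758919   0.         -67.72897356
  64.47645595] [ 41.9087098    9.19558994  -8.85214679   0.         -71.95226327
  22.8912902 ]
-1 [   0.32354405    9.73343725  -12.53758919    0.          -67.72897356
 -115.52354405] [  41.9087098     9.19558994   -8.85214679    0.          -71.95226327
 -157.1087098 ]
1
1186 0.15244488164269154
((531.1576538085938, -185.16429138183594), 16.723188400268555) ((531.44482421875, -185.50527954101562), (32.00678634643555, 32.1376953125), 54.650672912597656)
5174 0.07046764939728473
((531.0648803710938, -185.26519775390625), 67.55512237548828) ((531.2298583984375, -185.089599609375), (83.96489715576172, 108.87725067138672), 64.9423828125)
1.425 [ 0.06731203 -0.24311391 -0.31503088]
```

View pics/w1.png

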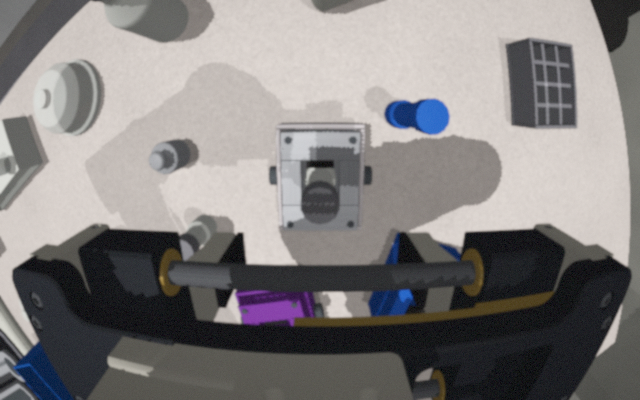

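The wrist view shows the cap at (322,195) centred in the steel insert at (320,178). The blue tube at (420,115) is clear of the fingers. The three views put the cap at (0.5315,-0.187) within about 2 mm. I go down and grip.

```bash
sed -i 's/^C=.*; PAN/C=np.array([.5315,-.1872,.018]); PAN/' h.py; python3 - <<'E'
from h import *
def f(): F=np.array(robot.read_force()); return np.round([F@XW,F@YW,F[2]],2)
p=C+[0,0,.103]
robot.goto(p+[0,0,.06],base(1)); robot.servo_line(p,speed=.08); print(f(),robot.read_t())
robot.move_gripper(.30); print(robot.read_grip_width(),f(),robot.read_t())
for i in range(3):
    F=f(); print(i,F,robot.read_grip_width(),robot.read_position(),robot.read_t())
    if abs(F[1])<4: break
    robot.servo_line(np.array(robot.read_position())+YW*np.sign(F[1])*.001,speed=.02)
E
```

```text
[-0.78 -0.14  0.03] 2.6667
0.3704929910747381 [-0.38 -0.15  1.19] 3.5833
0 [-0.38 -0.15  1.19] 0.3704929910747381 [ 0.53150575 -0.1872007   0.1209825 ] 3.5833
```

```bash
cat >> h.py <<'E'
from scipy.spatial.transform import Rotation as Ro
def f(): F=np.array(robot.read_force()); return np.round([F@XW,F@YW,F[2]],1)
def tilt(th,shift=None,up=None):
    s=-.0022*np.clip(th/.18,-1,1) if shift is None else shift
    u=.0165*np.sin(abs(th)) if up is None else up
    Q=Ro.from_rotvec(YW*th).as_matrix()
    robot.servo_line(C+XW*s+Z*u+Q@[0,0,.103],Q@base(1),speed=.03)
E
python3 - <<'E'
from h import *
robot.move_gripper(0.0); print(robot.read_grip_width(),f(),robot.read_t())
for th in (.03,.06,.09,.12,.14):
    tilt(th); F=f(); print(th,F,round(robot.read_t(),2))
    if abs(F[0])>18 or abs(F[2])>18: print("stop");break
E
```

```text
0.3716484458500258 [0.5 0.4 0.2] 3.8
0.03 [0.2 0.8 0.9] 4.05
0.06 [-0.8  0.4  1. ] 4.3
0.09 [-3.5 -0.2  1.4] 4.55
0.12 [-6.5  0.5  2.5] 4.8
0.14 [-6.2  0.3  2.4] 5.05
```

```bash
python3 - <<'E'
from h import *
def go(seq):
    for th in seq:
        tilt(th); F=f(); print(th,F,round(robot.read_t(),2))
        if abs(F[0])>12 or abs(F[2])>14: print("stop");break
go((.16,.175,.19)); go((.12,.06,0)); go((-.05,-.09,-.12,-.14,-.16,-.175,-.19)); go((-.12,-.06,0))
E
```

```text
0.16 [-7.4  1.3  2.8] 5.3
0.175 [-6.8  0.7  3.4] 5.55
0.19 [-7.4  0.7  2.8] 5.8
0.12 [ 0.3  1.3 -1.7] 6.17
0.06 [ 0.9 -0.3 -1.8] 6.5
0 [ 0.2 -0.9 -1.1] 6.83
-0.05 [ 1.  -0.4 -2.6] 7.13
-0.09 [ 5.9  0.3 -5.8] 7.41
-0.12 [ 7.6 -0.4 -7.2] 7.66
-0.14 [ 7.1  0.4 -6.8] 7.91
-0.16 [ 6.4  0.  -6.6] 8.16
-0.175 [ 6.8  0.3 -6.8] 8.41
-0.19 [ 7.4 -0.4 -5. ] 8.66
-0.12 [-0.3  1.5  0.6] 9.03
-0.06 [0.8 1.2 1. ] 9.36
0 [-0.2 -0.4  1.6] 9.69
```

```bash
python3 - <<'E'
from h import *
up=0
for up in np.arange(.002,.062,.002):
    tilt(0,0,up); F=f(); print(round(up,3),F,round(robot.read_t(),2))
    if F[2]<-6 or abs(F[0])>6: print("stop");break
E
```

```text
0.002 [-0.2  0.  -1. ] 9.94
0.004 [-0.7 -0.6 -1.8] 10.19
0.006 [-0.4 -0.5 -1.4] 10.44
0.008 [ 0.4 -0.3 -1.3] 10.69
0.01 [ 0.7 -0.2 -2.2] 10.94
0.012 [-0.6 -0.3 -1.5] 11.19
0.014 [ 0.3  0.4 -0.9] 11.44
0.016 [-0.2 -0.9 -1.3] 11.69
0.018 [ 0.4 -0.7 -2. ] 11.94
0.02 [-0.4  0.2 -3.1] 12.19
0.022 [ 0.7  1.1 -1.7] 12.44
0.024 [-0.3 -0.6 -2.2] 12.69
0.026 [ 0.3  0.8 -2.3] 12.94
0.028 [ 0.4 -0.2 -1.9] 13.19
0.03 [-0.1 -1.2 -1.7] 13.44
0.032 [ 0.2  0.2 -2.4] 13.69
0.034 [-0.  -0.8 -1.7] 13.94
0.036 [-1.1  0.1 -1.1] 14.19
0.038 [-0.3  0.6 -2.3] 14.44
0.04 [ 0.7 -0.2 -2.2] 14.69
0.042 [ 0.6  0.2 -1.3] 14.94
0.044 [ 1.2  0.9 -2.3] 15.19
0.046 [ 0.8  0.  -1.2] 15.44
0.048 [ 0.1 -0.3 -1. ] 15.69
0.05 [-0.2  0.  -2.3] 15.94
0.052 [ 0.3  0.5 -1.1] 16.19
0.054 [ 0.2  0.5 -1.1] 16.44
0.056 [-0.2 -0.7 -1.8] 16.69
0.058 [ 0.1  0.7 -1. ] 16.94
0.06 [ 1.  -0.6 -2.2] 17.19
```

The tube came out with no lifting force on the insert. Next I carry it high over the bystanders and look.

```bash
python3 - <<'E'
from h import *
p=np.array(robot.read_position()); robot.servo_line(p+[0,0,.10],speed=.15)
h=p[2]+.10
q=np.array([.5277,.2159,h]); robot.servo_line(q,speed=.15)
print(robot.read_position(),robot.read_grip_width(),f(),robot.read_t())
ims=[]
for n in("scene","side","wrist"):
    if n=="wrist": im,d,W=wcam()
    else: im,d=robot.grab_frame(n); W=cloud(n,d)
    np.savez(f"pics/{n}2.npz",im=im,d=d,W=W)
    m=(d>0)&(np.hypot(W[...,0]-.5277,W[...,1]-.2159)<.085)
    for a,b,l in((.066,.076,'pan'),(.155,.19,'skirt')):
        g=W[m&(W[...,2]>a)&(W[...,2]<b)]
        if len(g)>20: print(n,l,len(g),np.median(g[:,2]),cv2.minEnclosingCircle((g[:,:2]*1000).astype(np.float32)),g.min(0).round(4),g.max(0).round(4))
    ims.append(im[:,:,::-1])
cv2.imwrite("pics/c2.png",cv2.resize(np.hstack([ims[1],ims[2]]),(800,250)))
cv2.imwrite("pics/c2.png",np.vstack([cv2.resize(ims[1],(480,300)),cv2.resize(ims[2],(480,300))]))
E
```

```text
[0.52774989 0.21551218 0.28125314] 0.3697139293899918 [-0.5 -0.1 -0.7] 20.85
scene pan 2010 0.0715471904050469 ((526.4776611328125, 220.6073760986328), 62.482486724853516) [0.4655 0.1584 0.066 ] [0.5845 0.2794 0.0757]
scene skirt 76 0.1852919603595326 ((527.3294677734375, 213.011474609375), 17.735639572143555) [0.5107 0.1954 0.1784] [0.5446 0.2198 0.19  ]
side pan 1057 0.06957428709109943 ((528.8367309570312, 216.22772216796875), 61.83648681640625) [0.4681 0.1556 0.066 ] [0.5873 0.2767 0.0729]
side skirt 79 0.18410049030126854 ((528.213623046875, 206.69830322265625), 16.97549819946289) [0.5113 0.1929 0.1776] [0.5452 0.2106 0.1897]
wrist pan 5676 0.07048496887286695 ((525.9637451171875, 221.046875), 60.17193603515625) [0.4667 0.1615 0.067 ] [0.5856 0.2811 0.0733]
wrist skirt 102 0.18454577695503657 ((532.4862060546875, 214.341064453125), 16.82320785522461) [0.5232 0.1997 0.1787] [0.5453 0.2287 0.19  ]
```

View pics/c2.png

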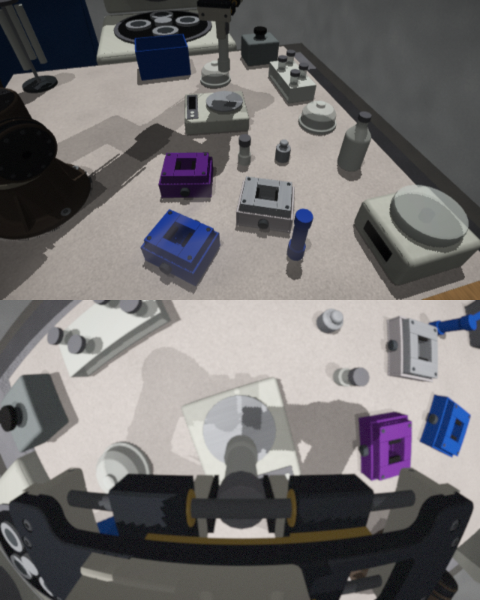

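The side view shows the insert empty and seated, with the bystanders in place. The wrist view shows the tube hanging over the right pan. The mean pan centre is (0.5263,0.219). I lower it with a force check.

```bash
python3 - <<'E'
from h import *
P=np.array([.5263,.2190,.28]); robot.servo_line(P,speed=.05)
P[2]=.183; robot.servo_line(P,speed=.08); robot.dwell(.2); F0=f()[2]; print(F0,robot.read_t())
while P[2]>.168:
    P[2]-=.001; robot.servo_line(P,speed=.02); F=f(); 
    if F[2]-F0>4: break
print(P,F,robot.read_t())
robot.move_gripper(.5); robot.dwell(.3); print(robot.read_grip_width(),f())
robot.move_gripper(.9); P[2]=.30; robot.servo_line(P,speed=.15)
print(robot.read_position(),robot.read_t())
ims=[]
for n in("scene","side","wrist"):
    if n=="wrist": im,d,W=wcam()
    else: im,d=robot.grab_frame(n); W=cloud(n,d)
    m=(d>0)&(np.hypot(W[...,0]-.5263,W[...,1]-.219)<.06)
    g=W[m&(W[...,2]>.2)&(W[...,2]<.212)]
    if len(g)>20: print(n,'cap',len(g),np.median(g[:,2]),cv2.minEnclosingCircle((g[:,:2]*1000).astype(np.float32)))
    g=W[m&(W[...,2]>.085)&(W[...,2]<.1)]
    if len(g)>20: print(n,'skirt',len(g),g.min(0),g.max(0))
    if n!="wrist":
        for k,c in dict(short=(.53,-.01),weight=(.64,-.028),ins=(.5315,-.187)).items():
            g=W[(d>0)&(np.hypot(W[...,0]-c[0],W[...,1]-c[1])<.05)&(W[...,2]>.04)]; print(n,k,len(g),g.mean(0).round(4),np.percentile(g[:,2],97).round(4))
    ims.append(cv2.resize(im[:,:,::-1],(400,250)))
cv2.imwrite("pics/c3.png",np.vstack([np.hstack([ims[0],ims[1]]),np.hstack([ims[2],0*ims[0]])]))
E
```

```text
-1.3 22.8083
[0.5263 0.219  0.173 ] [-1.2 -1.5  5. ] 25.3083
0.49836265833661053 [-0.5  0.7  0.1]
[0.52581994 0.21878077 0.29893391] 27.8833
scene cap 212 0.20613762810156577 ((526.1984252929688, 218.83538818359375), 18.078125)
scene skirt 89 [0.50919781 0.19884827 0.0851703 ] [0.54333253 0.22456196 0.09999244]
scene short 404 [ 0.5342 -0.009   0.0766] 0.0906
scene weight 379 [ 0.6424 -0.0243  0.0516] 0.0664
scene ins 1989 [ 0.5309 -0.187   0.069 ] 0.0742
side cap 102 0.2044318797661952 ((527.19921875, 215.79090881347656), 17.770950317382812)
side skirt 80 [0.51075968 0.19653599 0.08564072] [0.54568471 0.21470603 0.09999086]
side short 367 [ 0.5301 -0.0142  0.0725] 0.0881
side weight 249 [ 0.6391 -0.028   0.0498] 0.0642
side ins 2034 [ 0.529  -0.1928  0.0659] 0.0716
wrist cap 1121 0.2054402398343421 ((526.0972900390625, 220.86769104003906), 16.53331184387207)
wrist skirt 41 [0.52388719 0.20327925 0.08512986] [0.5435203  0.23184497 0.09937209]
```

View pics/c3.png

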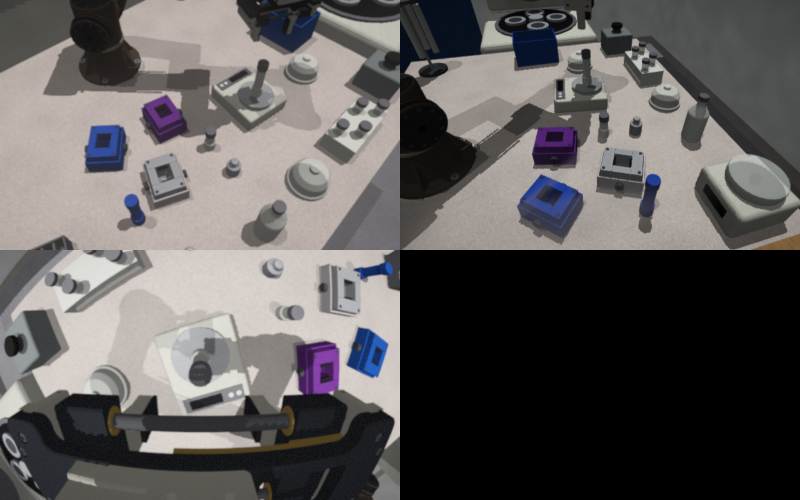

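The tube stands upright at the pan centre, at scene-tile (262,85) and side-tile (587,75). The insert is seated, the bystanders haven't moved, and the gripper is clear, so I hand in.

```bash
python3 -c "
from rig import robot
robot.job_done(); print(robot.read_t())"
```

```text
the job is handed in; nothing more can be done
the job is handed in; nothing more can be done
```

The tall tube is free of the insert and standing upright on the balance pan. I handed the job in at about 28 s, and it reported no verdict.

- **Freeing it:** I gripped the cap and rocked the tube ±0.19 rad towards each lip, with at most about 7.6 N sideways at the cap. I then drew it straight out. The pull was about 1–3 N, close to the tube's own weight, so the insert was not lifted.
- **Last checks:** The cap top is at z ≈ 0.205–0.206 m, as it should be for an upright tube on the pan. In each camera the cap centre is within about 2 mm of that camera's own pan centre. The insert is seated with its top at about 71 mm. Both bystanders look to be in place and the open gripper is about 9 cm above the tube.
- **Disagreement:** The three cameras differ by up to about 5 mm in y. I used their average for both the grip and the placing. No check failed.

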